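Square a breadboard carrier into the corner of a bench fence

TASK

Push the breadboard carrier along the desk, with the fingers only and without pinching or lifting it, into the corner formed by the aluminium fence and the steel stop: one long side must lie flat against the fence and one end must butt against the side of the stop that faces along the fence. Leave the mug, the jar and the screwdriver where they are.

Things in the scene. Friction and masses are not known exactly. Their poses are not given: they have to be found in the camera images.
- carrier: Loose breadboard carrier, about 0.4 kg: black base plate 80 x 120 mm, 18 mm thick, upright sides, flat on the desk; a white breadboard (55 x 100 mm) fixed on its middle, top at 27 mm, with chips up to 31 mm. Origin: centre of the underside; z up, x across the plate (80 mm), y along it (120 mm). Starts on the robot's side of the fence, up to 0.4 rad askew to it. Either long side may face the fence.
- fence: Aluminium bar fixed to the desk, 20 mm thick, 270 mm long, 25 mm high, turned up to 0.25 rad. Origin: centre of its underside. y runs along the bar, x across it, away from the robot; the face to push against looks towards the robot, at x = -10 mm in this frame.
- stop: Steel arm 12 mm thick, 32 mm high, thumbscrew to 44 mm, fixed across the left or right end of the fence (y = +125 or -125 mm in its frame), reaching 75 mm towards the robot from the fence's face. Origin: desk level, on the fence's centre line, mid-thickness; axes as the fence's. Push against the side facing the fence's middle, 6 mm from the origin. The other end has only a spare thumbscrew on top.
- mug: White mug, 90 mm high, 80 mm across, standing at the left or right of the work. Bystander. Origin: centre of the underside.
- jar: Pale translucent jar with metal lid, 80 mm high, 60 mm across, standing on the side of the work opposite to the mug. Bystander. Origin: centre of the underside.
- screwdriver: Screwdriver with black handle, 170 mm long, lying behind the fence. Bystander. Origin: on the desk, under its middle.

How it is judged (in metres and radians):
At the end, for the whole second after the job is handed in: The carrier lies flat and still on the desk, on the robot's side of the fence and between the stop and the fence's free end, its long side within 4 mm of the fence's face and parallel to it within 0.035 rad, its end within 4 mm of the stop's inner side (x of carrier in the frame of fence between -0.054 and -0.046 m and y of carrier in the frame of fence between -0.075 and 0.075 m and (y of carrier in the frame of stop between 0.062 and 0.07 m or y of carrier in the frame of stop between -0.07 and -0.062 m) and angle between the x axis of carrier and the x axis of fence, either way round below 0.035 rad and height (world z) of carrier below 0.003 m and angle between carrier's own z axis and vertical below 0.03 rad and linear speed of carrier below 0.01 m/s); the robot touches nothing.
It fails at once if the carrier is lifted (origin more than 10 mm above the desk) or tipped (more than 0.2 rad) (height (world z) of carrier above 0.01 m or angle between carrier's own z axis and vertical above 0.2 rad).
It fails at once if the carrier or its breadboard is taken between the fingers (grasp point inside the plate's outline, lower than 42 mm) (x of the grasp point in the frame of carrier between -0.033 and 0.033 m and y of the grasp point in the frame of carrier between -0.053 and 0.053 m and height (world z) of the grasp point below 0.042 m).
It fails at once if the mug is disturbed (moved more than 15 mm) (distance of mug from where it was at the start of the episode above 0.015 m).
It fails at once if the jar is disturbed (moved more than 15 mm) (distance of jar from where it was at the start of the episode above 0.015 m).
It fails at once if the screwdriver is disturbed (moved more than 15 mm) (distance of screwdriver from where it was at the start of the episode above 0.015 m).
It also fails if it takes over 51 s, if anything falls off the work surface, if the arm or the gripper's body presses on something with over 40 N, if the wrist force passes 120 N, or if a joint passes its speed limit or range.

ROBOT

A 6-joint arm with a two-finger parallel gripper is mounted at the origin on the work surface. World frame = base frame: x ahead of the robot, y to its left, z up, the work surface at z = 0. Lengths are in mm, angles in degrees, forces in N, time in s.
With the tool pointing down it reaches from about 350 to 850 mm from the base axis. Payload 8.1 kg.
Tool frame: the origin (TCP) lies at the very end of the fingers, on their centre line; the grasp point (between the pads) lies 19 mm behind it; x points along the fingers, y is the direction in which the jaws open and shut, and the axes are right-handed (so a half turn about x gives the same grasp; the last joint's range is limited). The gripper opens to 85 mm and grips with 20 to 120 N. Pads are 22 mm wide; open, the fingers measure 114 mm over their backs; the gripper's body (76 mm by 85 mm) begins 54 mm behind the grasp point. The pads swing forward as they close: fully open they stand 13 mm farther back than shut.
Start: joints at [66.784, 7.471, 85.268, -0, 87.261, -4.893], TCP at [188.604, 569.591, 231.292] pointing down, gripper open.
Joint ranges: [-169.43, 169.43], [-51.17, 129.36], [1.28, 143.12], [-76.62, 256.62], [0, 156.53], [-152.29, 152.29]. Speed limits (degrees/s): [136.94, 136.94, 159.86, 180, 180, 180].

INTERFACE

Orientations are given as [roll, pitch, yaw] about the fixed x, y, z axes, in that order (R = Rz(yaw) Ry(pitch) Rx(roll)).
In Python, from bench import sensors, snapshot, r gives the robot as it stands. The module is installed in compiled form; this text tells all that it offers.
- The arm moves only by the tool drive_tool, never from a script. Its argument "moves" is one flat list of numbers, 6 for each row, row after row: the shift along the tool's x, y, z in cm, then the turn, a rotation vector about the tool's x, y, z in degrees. In form: [tx, ty, tz, wx, wy, wz, tx, ty, tz, wx, wy, wz, ...]. A call has 1 to 20 rows; each row shifts and turns the commanded pose from where the row before left it, along the tool's axes as they then stand; what a row does not reach is not made up. A row lasts 1/12 s, in which the tool goes at most 41.7 mm and 7.16 degrees, less where a joint would pass 70% of its speed; a pose out of reach is approached as far as the arm can. A call with a gripper value outside its range is refused whole. "hand" is the finger opening in cm, from 0 to 8.54, set as the call begins (left out, the last holds). The fingers move at their own pace and stop on an object; "grip_force" is the grip in N (left out, the last holds). Time passes only in rows, so rows that do not move let the fingers close. It gives the time, the measured TCP pose, the force and the opening at its end, in the units of the state.
- sensors.sense(): the state, without advancing time (a new reading comes with each control period).
- snapshot(name): name is "scene" or "side" or "wrist"; returns a dict with "image" (400x640x3 uint8, red, green, blue), "z_map" (400x640 float32, mm along the optical axis (not along the pixel's ray), 0 where there is no reading), "camera_matrix" (3x3 intrinsics, pixels), "eye" and "orientation" of the camera in the world; the wrist camera has in their place "mount" (4x4, takes a point from camera to tool coordinates, whose origin is the TCP and whose axes are the tool frame's). Camera axes: x right, y down, z forward; pixel columns grow to the right and rows downward; lengths in mm; the calibration is good to about 2 mm. A picture is of the moment at which its call begins: read the wrist's pose just before it.
- r.hand_in(): hands the job in, once; it reports no verdict.
The state is a dict: "time": time; "joint_pos": joint angles; "qd": joint speeds; "joint_efforts": joint torques, N m; "tool_pos": TCP position; "tcp_rot": TCP orientation; "ft_force": force on the tool from outside, world axes, zero at the start; "wrist_torque": the same for the moment, N m; "finger_gap": finger opening in mm.
Only numpy, scipy, OpenCV 4.12 (cv2) and the standard library are available. Lean on these libraries where they do the work, as an engineer would, in place of code of your own. Each camera call takes 0.05 s, during which the arm holds its last target.

## Working session

There is one attempt and no reset: what is moved stays moved. The work goes in short steps, Python scripts to look and compute and a tool call to move; the robot and the scene stay as the last step left them, time stands still between calls to the robot, and variables do not carry over. Pictures are saved under pics/ and viewed, and the job is handed in when it is done.

Besides the shell and the picture viewer there is one more tool, called after ">>>" by a JSON object that holds its "api" and its "payload", one argument or row to a line. drive_tool: Moves the arm, as the interface text tells. Its arguments: {"type":"object","properties":{"moves":{"type":"array","items":{"type":"number"}},"hand":{"type":"number"},"grip_force":{"type":"number"}},"required":["moves"]}

```bash
mkdir -p pics; cat > h.py <<'E'
import numpy as np, cv2
from bench import sensors, snapshot, r
from scipy.spatial.transform import Rotation as R
def save(n,s): cv2.imwrite('pics/'+n,s['image'][:,:,::-1])
E
python3 - <<'E'
from h import *
for c in ['scene','side','wrist']:
    s=snapshot(c); save(c+'0.png',s); np.savez(c+'0.npz',**s)
    print(c,{k:np.round(v,3).tolist() for k,v in s.items() if k not in('image','z_map')})
print(sensors.sense())
E
```

```text
scene {'camera_matrix': [[424.738, 0.0, 318.59], [0.0, 424.738, 197.649], [0.0, 0.0, 1.0]], 'eye': [1135.076, -837.747, 769.026], 'orientation': [-125.906, -0.588, 32.385]}
side {'camera_matrix': [[384.431, 0.0, 318.964], [0.0, 384.431, 191.404], [0.0, 0.0, 1.0]], 'eye': [534.758, 876.538, 838.272], 'orientation': [-132.786, -0.763, -174.456]}
wrist {'camera_matrix': [[319.708, 0.0, 320.174], [0.0, 319.708, 200.46], [0.0, 0.0, 1.0]], 'mount': [[-0.0, -0.329, 0.944, -141.846], [1.0, -0.002, -0.0, 0.137], [0.002, 0.944, 0.329, -85.349], [0.0, 0.0, 0.0, 1.0]]}
{'time': 0.15, 'joint_pos': array([ 6.67846787e+01,  7.50374003e+00,  8.53150538e+01,  5.05659564e-04,
        8.72592660e+01, -4.89273542e+00]), 'qd': array([-0.00157899, -0.18780929, -0.14675676,  0.07052624, -0.00647579,
        0.07895817]), 'joint_efforts': array([ 1.82091422e-03, -5.70052493e+01, -5.01167572e+01, -3.10947223e-05,
        9.25821543e-03,  8.44150145e-05]), 'tool_pos': array([188.43247654, 569.21694966, 230.49925578]), 'tcp_rot': array([ -95.2634346 ,   89.92193855, -113.58604498]), 'ft_force': array([ 0.47665721,  0.12014465, -0.64185468]), 'wrist_torque': array([ 0.00458191, -0.04146904,  0.01941449]), 'finger_gap': 85.3180242817271}
```

View pics/scene0.png

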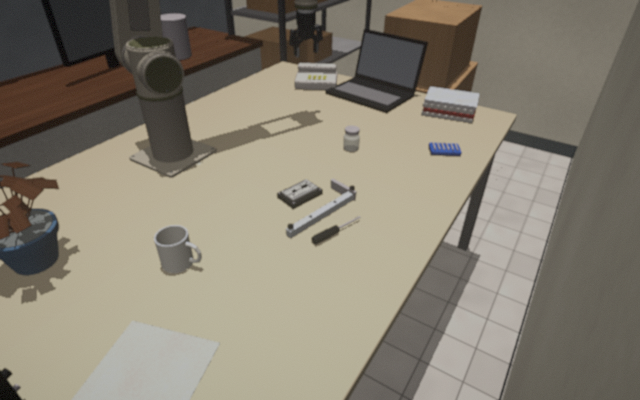

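View pics/side0.png

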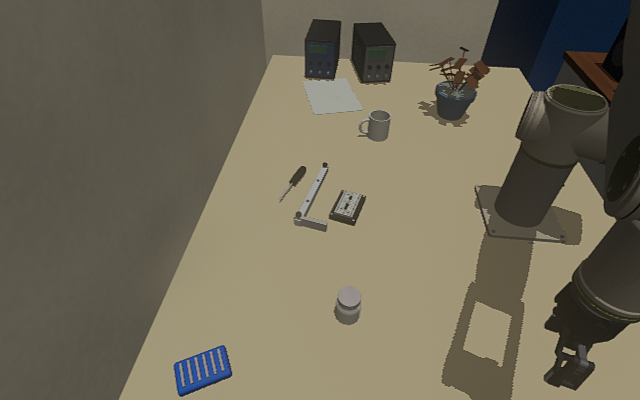

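View pics/wrist0.png

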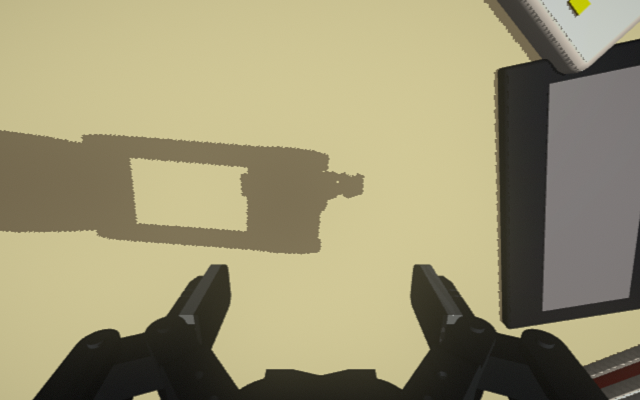

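Scene and side views: the carrier is at about scene (300,192) / side (348,207). The fence lies beyond it, with the stop at its left (+y) end at side (312,224). The jar is further left, the mug is to the right, and the screwdriver is behind the fence. Next I'll build height maps from the depth.

```bash
cat >> h.py <<'E'
def cloud(s):
    K=s['camera_matrix']; z=s['z_map'].astype(float); v,u=np.mgrid[:400,:640]
    p=np.stack([(u-K[0,2])/K[0,0]*z,(v-K[1,2])/K[1,1]*z,z],-1)
    if 'eye' in s: M=R.from_euler('xyz',s['orientation'],degrees=True).as_matrix(); t=s['eye']
    else:
        st=sensors.sense() if 'st' not in s else s['st']
        T=R.from_euler('xyz',st['tcp_rot'],degrees=True).as_matrix(); m=s['mount']
        M=T@m[:3,:3]; t=T@m[:3,3]+st['tool_pos']
    w=p@M.T+t; w[z==0]=np.nan
    return w
def topdown(w,img,x0,x1,y0,y1,sc=2):
    # up in picture = +x, left = +y ; sc px/mm
    H=int((x1-x0)*sc);W=int((y1-y0)*sc); o=np.zeros((H,W,3),np.uint8); hm=np.full((H,W),np.nan)
    return o,hm
E
python3 - <<'E'
from h import *
for c in ['scene','side']:
    s=dict(np.load(c+'0.npz')); w=cloud(s); 
    m=(w[...,0]>350)&(w[...,0]<900)&(abs(w[...,1])<400)
    zz=w[...,2][m]; print(c,np.nanmedian(zz),np.nanpercentile(zz,[5,95]))
    mm=(m&(w[...,2]>9)).astype(np.uint8)
    n,l,st,ce=cv2.connectedComponentsWithStats(mm)
    for i in range(1,n):
        if st[i,4]>15:
            q=w[l==i]; b=cv2.minAreaRect(q[:,:2].astype(np.float32)); print(st[i].tolist(),np.round(q.min(0)),np.round(q.max(0)),np.round(b[0]),np.round(b[1]),round(b[2],1))
E
```

```text
scene 0.05918192043668569 [-747.39240743   25.78748949]
[343, 126, 17, 24, 326] [475. 362.   9.] [534. 400.  82.] [505. 381.] [59. 38.] 2.1
[277, 179, 46, 28, 675] [465. -29.   9.] [573. 108.  34.] [517.  41.] [125.  85.] 73.6
[286, 178, 71, 58, 875] [ 573. -139.    9.] [672. 141.  47.] [596.  -0.] [269. 102.] 78.3
[311, 216, 50, 28, 310] [ 666. -128.    9.] [732.  36.  28.] [702. -46.] [170.  23.] 72.1
[154, 225, 48, 46, 1228] [ 380. -400.    9.] [ 496. -329.   94.] [ 435. -370.] [ 75. 109.] 74.8
side -1.0506291403171417 [-3.81069528 22.49208174]
[358, 110, 33, 31, 573] [ 384. -400.    9.] [ 497. -321.   91.] [ 438. -365.] [ 81. 108.] 76.6
[293, 163, 35, 67, 706] [ 576. -130.    9.] [673. 145.  46.] [603.   5.] [266.  99.] 80.1
[278, 166, 28, 34, 190] [ 666. -122.    9.] [732.  38.  28.] [702. -41.] [166.  25.] 71.4
[329, 190, 37, 34, 790] [465. -25.   9.] [571. 110.  32.] [519.  42.] [126.  81.] 74.8
[337, 286, 24, 13, 218] [478. 368.  75.] [530. 400.  83.] [504. 384.] [52. 32.] 0.3
```

```bash
python3 - <<'E'
from h import *
st=sensors.sense(); T=R.from_euler('xyz',st['tcp_rot'],degrees=True).as_matrix(); print(T.round(3))
# target: fence/carrier mid ~ (560,20); desired view
m=np.load('wrist0.npz')['mount']
# optical axis intersect for current orientation at height 330
for h in(300,):
    c=T@m[:3,3]; a=T@m[:3,2]; k=-(h+c[2])/a[2]; off=c+k*a; print(off)
    d=np.array([565-off[0],20-off[1],h])-st['tool_pos']; print('tool shift cm',T.T@d/10)
E
```

```text
[[-0.001  0.314  0.949]
 [-0.001  0.949 -0.314]
 [-1.    -0.001 -0.   ]]
[  64.89619134  -21.95372957 -300.        ]
tool shift cm [ -6.9012238  -40.26465094  46.16156144]
```

>>> {"api": "drive_tool", "payload": {
  "moves": [-0.35,-2,2.3,0,0,0,-0.35,-2,2.3,0,0,0,-0.35,-2,2.3,0,0,0,-0.35,-2,2.3,0,0,0,-0.35,-2,2.3,0,0,0,-0.35,-2,2.3,0,0,0,-0.35,-2,2.3,0,0,0,-0.35,-2,2.3,0,0,0,-0.35,-2,2.3,0,0,0,-0.35,-2,2.3,0,0,0,-0.35,-2,2.3,0,0,0,-0.35,-2,2.3,0,0,0,-0.35,-2,2.3,0,0,0,-0.35,-2,2.3,0,0,0,-0.35,-2,2.3,0,0,0,-0.35,-2,2.3,0,0,0,-0.35,-2,2.3,0,0,0,-0.35,-2,2.3,0,0,0,-0.35,-2,2.3,0,0,0,-0.35,-2,2.3,0,0,0],
  "hand": 6
}}

```text
time: 1.82
tool_pos: [499.9, 43.8, 301.2]
tcp_rot: [-178.6, 90.0, 163.1]
ft_force: [1.3, 0.5, 0.2]
finger_gap: 60.1
```

```bash
cat >> h.py <<'E'
def wshot(n):
    st=sensors.sense(); s=snapshot('wrist'); save(n+'.png',s); s['st']=st; return s,cloud(s)
def analyze(s,w,zoff=0):
    m=(w[...,0]>350)&(w[...,0]<900)&(abs(w[...,1])<400)
    zz=w[...,2]; print('desk',np.nanmedian(zz[m]))
    mm=(m&(zz>12)&(zz<60)).astype(np.uint8)
    n,l,stt,ce=cv2.connectedComponentsWithStats(mm)
    for i in range(1,n):
        if stt[i,4]>200:
            q=w[l==i]; b=cv2.minAreaRect(q[:,:2].astype(np.float32)); print(stt[i].tolist(),np.round(q.min(0)),np.round(q.max(0)),np.round(b[0],1),np.round(b[1],1),round(b[2],2))
E
python3 - <<'E'
from h import *
print(sensors.sense())
s,w=wshot('wrist1'); np.savez('wrist1.npz',w=w,img=s['image']); analyze(s,w)
E
```

```text
{'time': 1.8167, 'joint_pos': array([-8.53263017e-01, -8.92270497e+00,  9.42894953e+01,  4.34925538e-03,
        9.46482978e+01, -7.25226881e+01]), 'qd': array([-36.53114359,  23.92944553, -25.54595326,   0.11145   ,
         1.5115227 , -36.3975511 ]), 'joint_efforts': array([  3.07803087, -45.58356643, -48.26948404,  -0.19351219,
         0.12249677,   1.26916062]), 'tool_pos': array([499.93079581,  43.78763724, 301.23644259]), 'tcp_rot': array([-178.55289884,   89.98430152,  163.11687815]), 'ft_force': array([1.29449973, 0.48391771, 0.19690392]), 'wrist_torque': array([ 0.01778227, -0.02250773, -0.00879836]), 'finger_gap': 60.05501091084128}
desk -0.31118039355780525
[562, 40, 59, 56, 1905] [473. 363.  12.] [531. 399.  60.] [501.2 380.2] [33.4 59. ] 85.05
[276, 136, 91, 62, 5081] [462. -26.  12.] [570. 109.  33.] [516.2  41.4] [120.2  80.4] 74.57
[0, 166, 59, 83, 2167] [ 379. -366.   12.] [ 493. -325.   60.] [ 435.8 -344.9] [114.1  40.1] 1.08
[225, 185, 187, 82, 3395] [ 573. -135.   12.] [669. 141.  45.] [628.1   5.2] [ 95.2 277.4] 3.56
[259, 284, 103, 17, 908] [ 665. -118.   12.] [730.  37.  27.] [700.6 -39.2] [160.2  23.4] 70.48
```

View pics/wrist1.png

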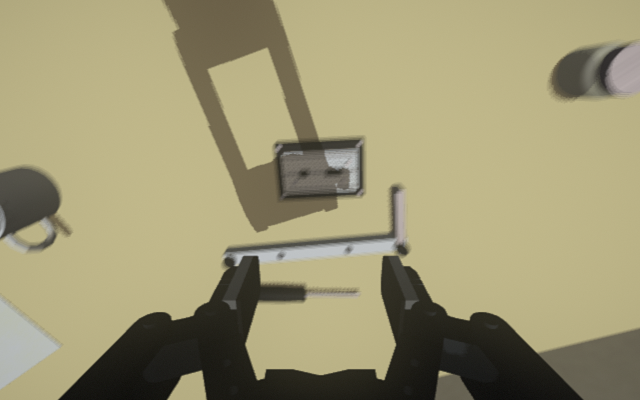

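Carrier at px (320,167), fence band from (228,252) to (400,245), stop rising at (398,215), screwdriver below the fence. The arm was still moving, so I'll settle and measure again.

>>> {"api": "drive_tool", "payload": {
  "moves": [0,0,0,0,0,0,0,0,0,0,0,0,0,0,0,0,0,0]
}}

```text
time: 2.12
tool_pos: [499.1, 45.9, 300.9]
tcp_rot: [171.6, 89.9, 153.3]
ft_force: [-0.9, -0.2, -0.2]
finger_gap: 59.9
```

```bash
cat >> h.py <<'E'
def fencefit(w):
    # top of fence: z 20..28 in region; iterative line fit
    z=w[...,2]; m=(z>21)&(z<29)&(w[...,0]>560)&(w[...,0]<690)&(abs(w[...,1])<170)
    q=w[m][:,:2]
    vx,vy,x0,y0=cv2.fitLine(q.astype(np.float32),cv2.DIST_HUBER,0,0.01,0.01).ravel()
    for _ in range(6):
        if vy<0: vx,vy=-vx,-vy
        n=np.array([vy,-vx]); d=(q-[x0,y0])@n; k=abs(d)<11
        vx,vy,x0,y0=cv2.fitLine(q[k].astype(np.float32),cv2.DIST_L2,0,0.01,0.01).ravel()
    if vy<0: vx,vy=-vx,-vy
    u=np.array([vx,vy]); n=np.array([vy,-vx]); d=(q-[x0,y0])@n; a=(q-[x0,y0])@u; k=abs(d)<13
    print('fence dir deg',np.degrees(np.arctan2(vy,vx)),'across',np.percentile(d[k],[1,99]),'along',np.percentile(a[k],[.5,99.5]),'p0',x0,y0)
    return u,n,np.array([x0,y0])
def stopfit(w,u,n,p):
    z=w[...,2]; q=w[(z>28)&(z<36)][:,:2]; d=(q-p)@n; a=(q-p)@u
    k=(d<-15)&(d>-100)&(abs(a)<170)&(a>90); print('stop n',k.sum(),'along',np.percentile(a[k],[1,10,50,90,99]),'across',np.percentile(d[k],[1,99]))
E
python3 - <<'E'
from h import *
print(sensors.sense()['tool_pos'],sensors.sense()['tcp_rot'])
s,w=wshot('wrist2'); np.savez('wrist2.npz',w=w,img=s['image']); analyze(s,w)
u,n,p=fencefit(w); stopfit(w,u,n,p)
for c in ['side','scene']:
    w=cloud(np.load(c+'0.npz')); print(c); u,n,p=fencefit(w); stopfit(w,u,n,p)
E
```

```text
[499.06504885  45.90339048 300.92601207] [171.58471824  89.94805849 153.28404383]
desk -0.32222615658088216
[561, 42, 59, 55, 1874] [473. 363.  12.] [532. 399.  60.] [501.  380.2] [34.2 58.7] 85.08
[275, 137, 91, 62, 5040] [462. -26.  12.] [570. 109.  33.] [516.2  41.4] [120.3  80.5] 74.43
[0, 167, 58, 83, 2158] [ 380. -366.   12.] [ 493. -325.   60.] [ 436.6 -345.5] [ 39.6 112.4] 87.63
[224, 186, 187, 82, 3382] [ 572. -135.   12.] [669. 141.  45.] [627.5   5.5] [ 94.9 277.8] 3.53
[259, 286, 102, 16, 902] [ 665. -116.   12.] [729.  37.  27.] [699.4 -37.9] [158.2  23.1] 71.77
fence dir deg 76.30291 across [-9.55958682 11.64883546] along [-138.40729263  126.10191352] p0 628.44464 2.1245675
stop n 427 along [111.32894219 111.9597448  117.14332874 122.30471901 122.829624  ] across [-84.72132517 -15.77345829]
side
fence dir deg 77.43211 across [-9.86757373 11.27722575] along [-132.87236968  128.91399662] p0 631.88873 3.7128263
stop n 82 along [111.84716624 113.68192962 119.1748879  123.88426674 125.53752312] across [-83.13311037 -16.13748184]
scene
fence dir deg 77.806046 across [-11.86362403  10.56844776] along [-127.63724339  129.75078868] p0 630.2542 -12.310332
stop n 64 along [124.95392774 125.53180702 131.05818818 137.06376092 138.7509735 ] across [-85.54290714 -16.41175849]
```

View pics/wrist2.png

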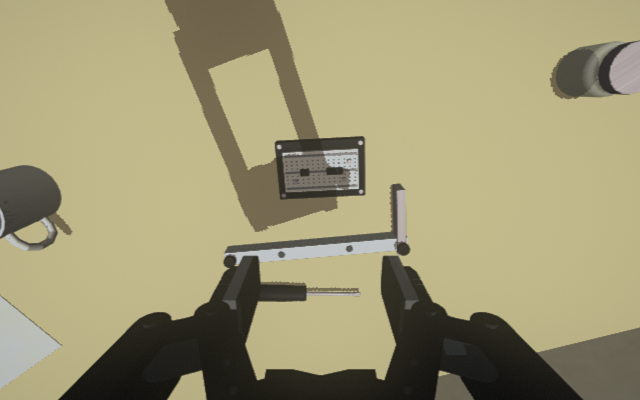

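```bash
cat >> h.py <<'E'
U=np.radians(76.9); u0=np.array([np.cos(U),np.sin(U)]); n0=np.array([u0[1],-u0[0]]); P0=np.array([629.5,2.9])
def fr(xy): return (np.array(xy)-P0)@n0,(np.array(xy)-P0)@u0
def goto(d,a,z):
    st=sensors.sense(); T=R.from_euler('xyz',st['tcp_rot'],degrees=True).as_matrix()
    q=P0+n0*d+u0*a; print('world',q.round(1),'tool shift cm',(T.T@(np.array([*q,z])-st['tool_pos'])/10).round(2),'tool y deg',np.degrees(np.arctan2(T[1,1],T[0,1])).round(2), 'tool d,a',np.round(fr(st['tool_pos'][:2]),1))
E
python3 - <<'E'
from h import *
print(fr([516.2,41.4])); goto(-198,9,60)
w=np.load('wrist2.npz')['w']; z=w[...,2]
# fence: front top edge by slices along y in frame
d=(w[...,:2]-P0)@n0;a=(w[...,:2]-P0)@u0
for lo in range(-120,121,30):
    k=(abs(a-lo)<5)&(abs(d)<14)&(z>22)&(z<28); print(lo,k.sum(),np.percentile(d[k],[5,50,95]).round(1) if k.sum()>5 else '')
E
```

```text
(np.float64(-119.07755242903542), np.float64(11.81848160764784))
world [438.7  56.5] tool shift cm [24.11 -0.91 -6.04] tool y deg 71.74 tool d,a [-136.9   12.5]
-120 63 [-8.3 -1.5  7.3]
-90 73 [-8.8 -1.1  9.3]
-60 83 [-8.4  0.   9.9]
-30 86 [-8.6  0.4 10.4]
0 84 [-8.3 -0.8  9.3]
30 85 [-8.5  0.2  9.1]
60 86 [-8.8 -0.2  9.3]
90 90 [-9.   0.5  9.3]
120 0
```

>>> {"api": "drive_tool", "payload": {
  "moves": [3,-0.11,-0.75,0,0,0,3,-0.11,-0.75,0,0,0,3,-0.11,-0.75,0,0,0,3,-0.11,-0.75,0,0,0,3,-0.11,-0.75,0,0,0,3,-0.11,-0.75,0,0,0,3,-0.11,-0.75,0,0,0,3,-0.11,-0.75,0,0,0,0,0,0,-5.2,0,0,0,0,0,0,0,0,0,0,0,0,0,0]
}}

```text
time: 3.08
tool_pos: [439.8, 56.6, 61.6]
tcp_rot: [25.0, 90.0, 11.8]
ft_force: [-0.1, -0.3, 0.4]
finger_gap: 60.0
```

```bash
python3 - <<'E'
from h import *
goto(-198,11,3)
s,w=wshot('wrist3')
E
```

```text
world [439.1  58.5] tool shift cm [ 5.86  0.17 -0.11] tool y deg 76.84 tool d,a [-196.9    9.3]
```

View pics/wrist3.png

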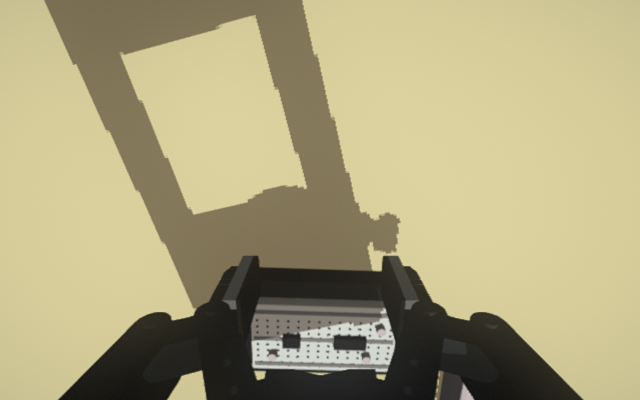

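>>> {"api": "drive_tool", "payload": {
  "moves": [2,0.1,0,0,0,0,2,0.1,0,0,0,0,1.5,0,0,0,0,0,0.3,0,0,0,0,0,0,0,1,0,0,0,0,0,1,0,0,0,0,0,0.5,0,0,0,0,0,0.5,0,0,0,0,0,0.5,0,0,0,0,0,0.5,0,0,0,0,0,0.5,0,0,0]
}}

```text
time: 4.05
tool_pos: [483.5, 47.9, 4.0]
tcp_rot: [178.2, 89.9, 165.1]
ft_force: [-8.4, 1.6, 7.8]
finger_gap: 60.0
```

```bash
python3 - <<'E'
from h import *
goto(-105,11,3)
s,w=wshot('wrist4');s=snapshot('side');save('side4.png',s); w=cloud(s)
analyze(s,w)
E
```

```text
world [529.7  37.4] tool shift cm [0.09 0.03 4.74] tool y deg 76.84 tool d,a [-152.4   10.7]
desk -0.563911912350477
[293, 163, 35, 67, 673] [ 576. -132.   12.] [673. 144.  45.] [595.1   8.4] [267.9  98.5] 76.22
[323, 189, 37, 33, 698] [483. -29.  12.] [589. 109.  60.] [526.2  42. ] [126.2 103.2] 77.09
```

View pics/side4.png

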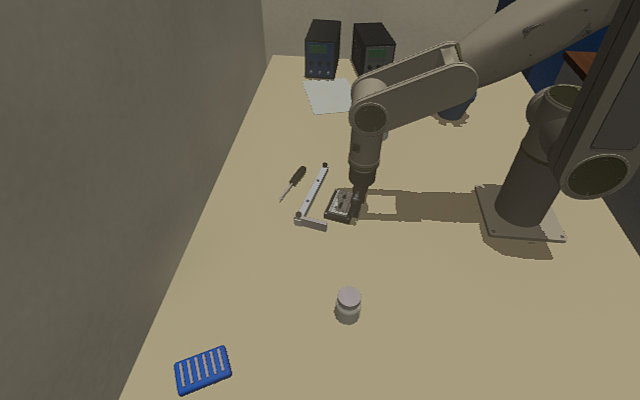

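View pics/wrist4.png

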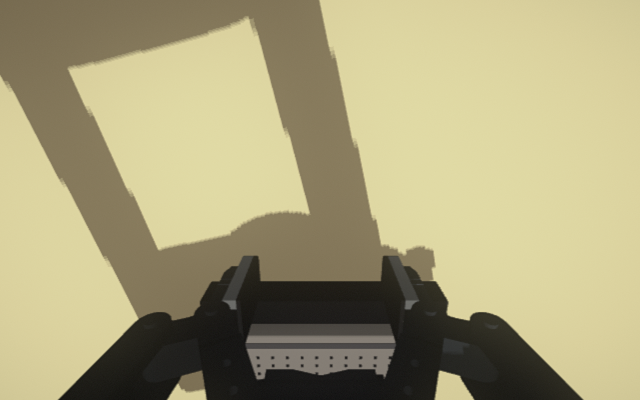

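Fingers are flush on the near long side and the carrier is moving toward the fence. I'll keep pushing.

>>> {"api": "drive_tool", "payload": {
  "moves": [0,0,0.5,0,0,0,0,0,0.5,0,0,0,0,0,0.5,0,0,0,0,0,0.5,0,0,0,0,0,0.5,0,0,0,0,0,0.5,0,0,0,0,0,0.5,0,0,0,0,0,0.5,0,0,0,0,0,0.3,0,0,0,0,0,0.2,0,0,0,0,0,0,0,0,0]
}}

```text
time: 5.07
tool_pos: [527.9, 37.4, 3.7]
tcp_rot: [163.5, 90.0, 150.4]
ft_force: [-4.5, 0.8, 3.1]
finger_gap: 60.2
```

```bash
python3 - <<'E'
from h import *
goto(-102,11,3); print(sensors.sense()['ft_force'])
for c in('scene','side'):
    s=snapshot(c);save(c+'5.png',s); w=cloud(s)
    cv2.imwrite('pics/%s5c.png'%c,cv2.resize(s['image'][130:260,220:420,::-1],None,fx=4,fy=4)); analyze(s,w)
E
```

```text
world [532.6  36.7] tool shift cm [0.07 0.04 0.48] tool y deg 76.86 tool d,a [-106.8   10.6]
[-4.51518534  0.75154129  3.06047874]
desk 0.6067261339072729
[286, 175, 71, 60, 1648] [ 510. -140.   12.] [672. 142.  60.] [577.    6.9] [270.7 136.8] 76.23
[311, 216, 50, 27, 283] [ 667. -127.   12.] [732.  35.  29.] [706.  -47.5] [169.5  24.5] 68.71
[169, 247, 33, 23, 395] [ 440. -400.   12.] [ 496. -336.   60.] [ 468.7 -369.4] [63.7 52.5] 86.08
desk -0.4349530127752246
[365, 125, 24, 14, 217] [ 385. -360.   12.] [ 468. -323.   60.] [ 427. -341.] [35.6 83.1] 88.01
[293, 163, 35, 67, 670] [ 575. -133.   12.] [673. 144.  46.] [594.9   7.2] [269.4  99. ] 76.17
[309, 186, 37, 33, 661] [526. -34.  12.] [631. 101.  59.] [568.7  34.3] [122.6 103. ] 76.71
```

View pics/scene5c.png

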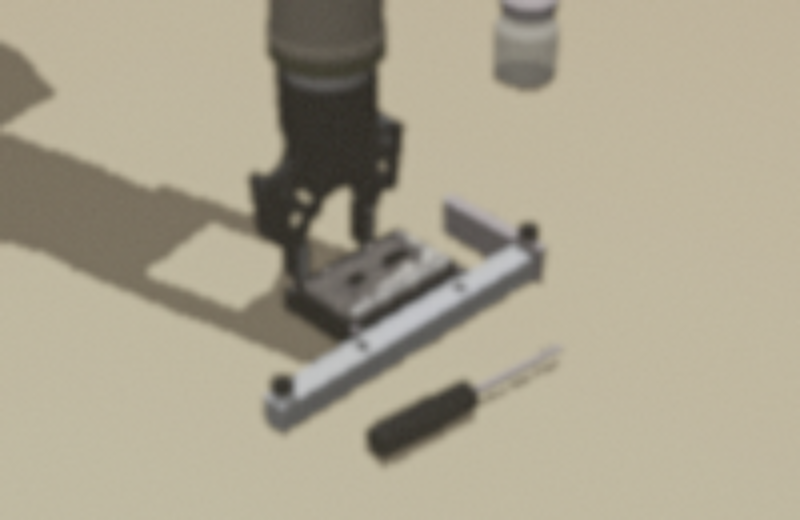

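View pics/side5c.png

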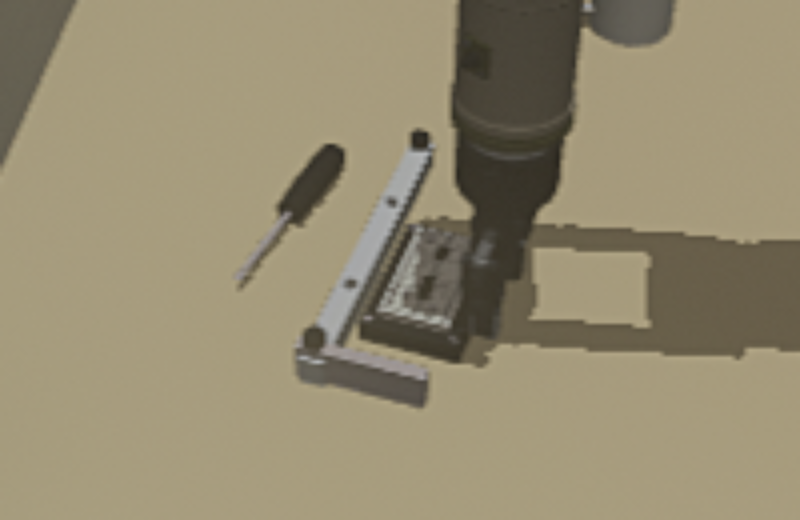

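Carrier is a few mm from the fence and roughly parallel, and about 40 mm short of the stop. I'll lift, turn the tool by -90° and go to the far end.

>>> {"api": "drive_tool", "payload": {
  "moves": [0,0,-1.5,0,0,0,0,0,-1.5,0,0,0,-3,0,0,0,0,0,-3,0,0,0,0,0,-3,0,0,7,0,0,0,0,0,7,0,0,0,0,0,7,0,0,0,0,0,7,0,0,0,0,0,7,0,0,0,0,0,7,0,0,0,0,0,7,0,0,0,0,0,7,0,0,0,0,0,7,0,0,0,0,0,7,0,0,0,0,0,7,0,0,0,0,0,7,0,0,0,0,0,6,0,0,0,0,0,0,0,0],
  "hand": 3
}}

```text
time: 6.67
tool_pos: [499.3, 44.0, 93.7]
tcp_rot: [96.2, 89.9, -7.3]
ft_force: [0.8, 0.2, 0.7]
finger_gap: 30.3
```

```bash
python3 - <<'E'
from h import *
goto(-52,-90,94); print(sensors.sense()['joint_pos'],sensors.sense()['finger_gap'])
E
```

```text
world [558.5 -73. ] tool shift cm [-0.02  8.47 10.  ] tool y deg -13.42 tool d,a [-136.1   10.5]
[-8.21176306e-01 -1.51120494e+00  1.09395437e+02 -1.18029616e-02
  7.20162174e+01  1.26015698e+01] 30.298468284150307
```

>>> {"api": "drive_tool", "payload": {
  "moves": [0,2.1,2.5,0,0,0,0,2.1,2.5,0,0,0,0,2.1,2.5,0,0,0,0,2.1,2.5,0,0,0,0,0,0,0,0,0,0,0,0,0,0,0]
}}

```text
time: 7.17
tool_pos: [558.6, -74.1, 93.5]
tcp_rot: [83.8, 89.9, -19.2]
ft_force: [-0.7, 0.7, 0.2]
finger_gap: 30.1
```

```bash
python3 - <<'E'
from h import *
goto(-52,-90,3)
s,w=wshot('wrist6'); analyze(s,w); u,n,p=fencefit(w)
E
```

```text
world [558.5 -73. ] tool shift cm [ 9.05 -0.05 -0.11] tool y deg -13.09 tool d,a [-51.6 -91. ]
desk -0.4423898506021118
[247, 0, 134, 154, 19193] [526. -39.  15.] [624.  68.  33.] [574.6  14. ] [92.4 80.3] 76.61
[376, 0, 54, 286, 9349] [ 591. -136.   12.] [650.  49.  38.] [619.6 -44.4] [186.5  20.7] 76.98
[466, 0, 91, 244, 5612] [ 662. -126.   12.] [728.  28.  27.] [698.8 -48.6] [159.7  25.7] 70.35
fence dir deg 124.103806 across [-12.67213478  12.60612096] along [-141.36238962   73.489369  ] p0 601.45013 -2.6079428
```

View pics/wrist6.png

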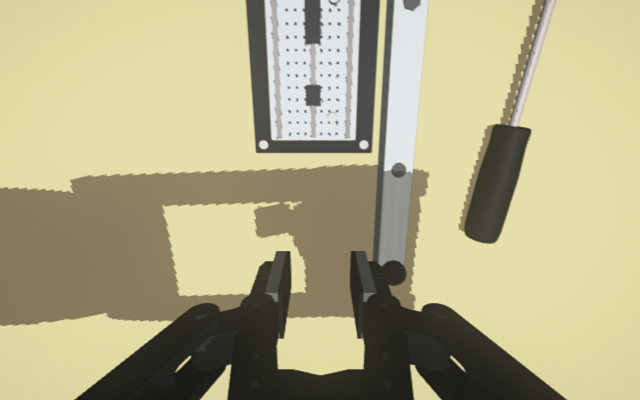

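Carrier end is at px (313,152), parallel to the fence with a small gap, and the fingers are behind it. Now descend and push toward the stop.

>>> {"api": "drive_tool", "payload": {
  "moves": [3,0,0,0,0,0,3,0,0,0,0,0,2.5,0,0,0,0,0,0.5,0,0,0,0,0,0,0,-1,0,0,0,0,0,-1,0,0,0,0,0,-0.5,0,0,0,0,0,-0.5,0,0,0,0,0,-0.5,0,0,0,0,0,-0.5,0,0,0,0,0,-0.5,0,0,0,0,0,-0.5,0,0,0,0,0,-0.5,0,0,0,0,0,-0.5,0,0,0,0,0,-0.4,0,0,0,0,0,0,0,0,0]
}}

```text
time: 8.55
tool_pos: [573.3, -9.9, 4.3]
tcp_rot: [80.3, 89.9, -22.8]
ft_force: [0.2, -1.2, 0.4]
finger_gap: 30.0
```

```bash
python3 - <<'E'
from h import *
goto(-52,-20,3); print(sensors.sense()['ft_force'])
s,w=wshot('wrist7')
s=snapshot('side');save('side7.png',s); w=cloud(s)
cv2.imwrite('pics/side7c.png',cv2.resize(s['image'][130:260,220:420,::-1],None,fx=4,fy=4)); analyze(s,w)
E
```

```text
world [574.3  -4.8] tool shift cm [ 0.13 -0.02 -0.52] tool y deg -13.09 tool d,a [-51.8 -25.2]
[ 0.23817802 -1.24239408  0.35233535]
desk -0.3834769697168099
[358, 123, 31, 16, 273] [ 384. -367.   12.] [ 497. -322.   60.] [ 441.5 -344.2] [ 39.6 109.8] 82.47
[293, 172, 52, 57, 1413] [532. -95.  12.] [673. 144.  60.] [593.4  29.3] [228.2 111.3] 75.58
```

View pics/side7c.png

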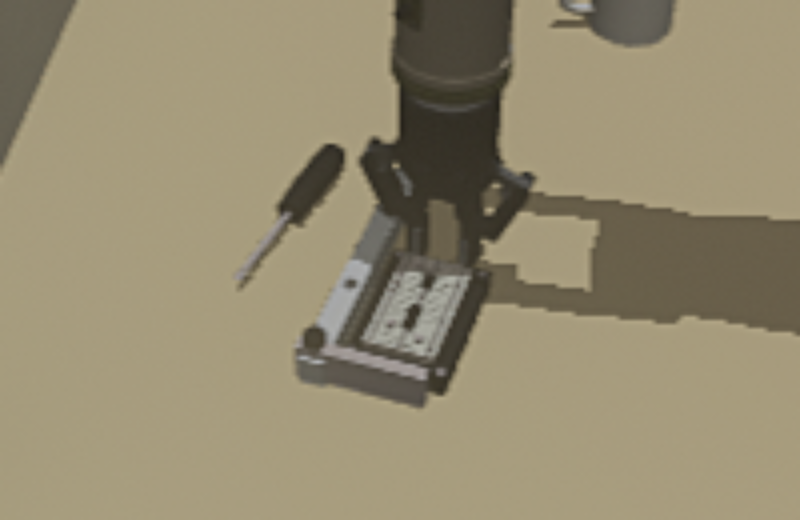

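View pics/wrist7.png

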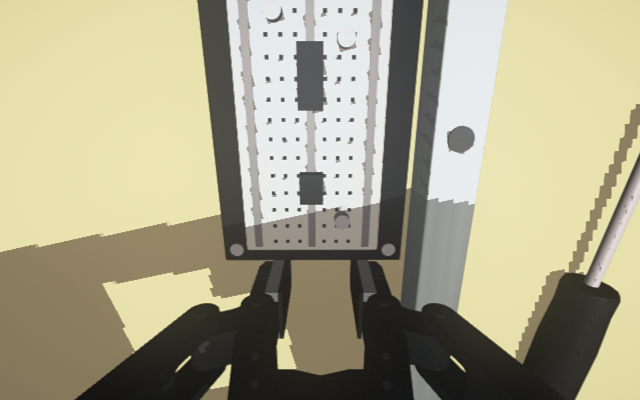

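>>> {"api": "drive_tool", "payload": {
  "moves": [0,0,-0.2,0,0,0,0,0,-0.1,0,0,0,0,0,-0.1,0,0,0,0,0,0,0,0,0]
}}

```text
time: 8.98
tool_pos: [573.4, -6.8, 3.7]
tcp_rot: [31.3, 89.9, -71.8]
ft_force: [-0.4, -4.9, 3.6]
finger_gap: 29.8
```

>>> {"api": "drive_tool", "payload": {
  "moves": [0,0,-0.1,0,0,0,0,0,-0.1,0,0,0,0,0,0,0,0,0]
}}

```text
time: 9.23
tool_pos: [573.9, -5.0, 3.7]
tcp_rot: [28.8, 89.9, -74.4]
ft_force: [-2.1, -5.4, 3.5]
finger_gap: 29.9
```

>>> {"api": "drive_tool", "payload": {
  "moves": [0,0,-0.1,0,0,0,0,0,-0.1,0,0,0,0,0,0,0,0,0]
}}

```text
time: 9.48
tool_pos: [573.9, -4.9, 3.7]
tcp_rot: [3.6, 89.8, -99.6]
ft_force: [-4.3, -15.2, 5.8]
finger_gap: 30.2
```

The stop is reached: the tool halted with a 15 N reaction. Next, retreat and go back to the long side to seat it on the fence.

>>> {"api": "drive_tool", "payload": {
  "moves": [0,0,0.5,0,0,0,0,0,2,0,0,0,-3,0,0,0,0,0,-3,0,0,0,0,0,-3,0,0,0,0,0,0,-2,-2.4,-7,0,0,0,0,0,-7,0,0,0,0,0,-7,0,0,0,0,0,-7,0,0,0,0,0,-7,0,0,0,0,0,-7,0,0,0,0,0,-7,0,0,0,0,0,-7,0,0,0,0,0,-7,0,0,0,0,0,-7,0,0,0,0,0,-7,0,0,0,0,0,-7,0,0,0,0,0,-6,0,0,0,0,0,0,0,0],
  "hand": 6
}}

```text
time: 11.07
tool_pos: [554.2, 1.6, 93.1]
tcp_rot: [133.8, 90.0, 120.9]
ft_force: [0.6, -0.3, 0.7]
finger_gap: 59.7
```

```bash
python3 - <<'E'
from h import *
goto(-135,51,94)
s,w=wshot('wrist8'); analyze(s,w)
for c in('scene','side'):
    s=snapshot(c); w=cloud(s); cv2.imwrite('pics/%s8c.png'%c,cv2.resize(s['image'][130:260,220:420,::-1],None,fx=4,fy=4))
E
```

```text
world [509.6  83.2] tool shift cm [-0.09  6.96 -6.16] tool y deg 77.17 tool d,a [-73.1 -18.3]
desk -0.4581938743624221
[332, 181, 196, 146, 19902] [534.  -2.  12.] [664. 141.  45.] [600.9  69.3] [134.8 106.3] 76.84
[255, 283, 132, 31, 3662] [606. -67.  12.] [647.  35.  27.] [625.7 -14.4] [104.   21.1] 77.05
[157, 284, 61, 37, 1406] [ 589. -135.   12.] [614. -94.  38.] [ 602.8 -116.1] [41.  21.5] 76.6
[249, 352, 94, 28, 1033] [671. -90.  12.] [709. -13.  26.] [691.8 -52.4] [84.1 16.9] 70.98
```

View pics/wrist8.png

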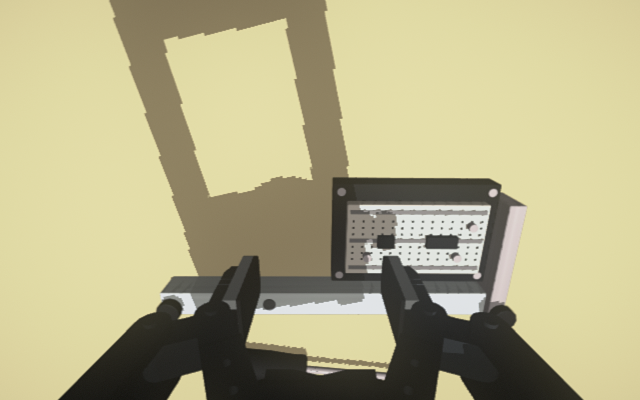

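Carrier sits in the corner: its end meets the stop at px (500,230) and its lower edge is near the fence at row 278. I'll move the fingers behind the long side and press it to the fence.

>>> {"api": "drive_tool", "payload": {
  "moves": [0,0,-3,0,0,0,0,0.3,-3.2,0,0,0,0,2.2,0,0,0,0,0,2.2,0,0,0,0,0,2.2,0,0,0,0,3,0,0,0,0,0,3,0,0,0,0,0,2.5,0,0,0,0,0,0.4,0,0,0,0,0,0,0,0.5,0,0,0,0,0,0.5,0,0,0,0,0,0.5,0,0,0,0,0,0.5,0,0,0,0,0,0.4,0,0,0,0,0,0,0,0,0]
}}

```text
time: 12.47
tool_pos: [535.1, 76.8, 5.7]
tcp_rot: [14.0, 89.8, 0.8]
ft_force: [0.7, 0.6, 0.6]
finger_gap: 60.0
```

```bash
python3 - <<'E'
from h import *
goto(-101,51,3)
E
```

```text
world [542.7  75.5] tool shift cm [0.27 0.04 0.77] tool y deg 76.84 tool d,a [-108.7   50.6]
```

>>> {"api": "drive_tool", "payload": {
  "moves": [0.1,0,0.2,0,0,0,0,0,0.2,0,0,0,0,0,0.2,0,0,0,0,0,0,0,0,0]
}}

```text
time: 12.8
tool_pos: [538.1, 75.9, 3.0]
tcp_rot: [-172.0, 89.9, 174.9]
ft_force: [-4.3, 0.3, 3.4]
finger_gap: 60.0
```

>>> {"api": "drive_tool", "payload": {
  "moves": [0,0,0.1,0,0,0,0,0,0.1,0,0,0,0,0,0,0,0,0]
}}

```text
time: 13.05
tool_pos: [539.4, 75.6, 2.9]
tcp_rot: [-171.6, 89.8, 175.3]
ft_force: [-8.2, 1.7, 6.5]
finger_gap: 60.1
```

>>> {"api": "drive_tool", "payload": {
  "moves": [0,0,0.1,0,0,0,0,0,0.1,0,0,0,0,0,0,0,0,0]
}}

```text
time: 13.3
tool_pos: [541.4, 75.1, 2.9]
tcp_rot: [-170.8, 89.8, 176.1]
ft_force: [-6.8, 1.2, 5.3]
finger_gap: 60.3
```

>>> {"api": "drive_tool", "payload": {
  "moves": [0,0,0.1,0,0,0,0,0,0.1,0,0,0,0,0,0,0,0,0]
}}

```text
time: 13.55
tool_pos: [543.3, 74.7, 2.9]
tcp_rot: [-171.5, 89.8, 175.3]
ft_force: [-5.6, 1.3, 5.1]
finger_gap: 60.0
```

>>> {"api": "drive_tool", "payload": {
  "moves": [0,0,0.1,0,0,0,0,0,0.1,0,0,0,0,0,0,0,0,0]
}}

```text
time: 13.8
tool_pos: [543.4, 74.7, 2.6]
tcp_rot: [-172.9, 89.6, 174.0]
ft_force: [-16.7, 3.4, 13.3]
finger_gap: 60.1
```

Fence contact: the tool halted and the force jumped to 17 N. I'll back off, rise and look.

>>> {"api": "drive_tool", "payload": {
  "moves": [0,0,-0.5,0,0,0,0,0,-2,0,0,0,-3,0,-1,0,0,0,-3,0,-1,0,0,0,-3,0,-1,0,0,0,-3,0,-1,0,0,0,-2,0,0,0,0,0,0,0,0,0,0,0,0,0,0,0,0,0]
}}

```text
time: 14.55
tool_pos: [484.8, 88.9, 145.1]
tcp_rot: [16.5, 89.7, 3.4]
ft_force: [-0.4, -0.8, -0.3]
finger_gap: 59.7
```

```bash
python3 - <<'E'
from h import *
goto(-160,51,150)
s,w=wshot('wrist9'); np.savez('wrist9.npz',w=w,img=s['image'])
cv2.imwrite('pics/wrist9c.png',cv2.resize(s['image'][170:370,160:480,::-1],None,fx=2.5,fy=2.5))
d=(w[...,:2]-P0)@n0;a=(w[...,:2]-P0)@u0;z=w[...,2]
pl=(z>14)&(z<21)&(d>-105)&(d<-5)&(a<115)&(a>-30)
q=np.stack([d[pl],a[pl]],-1).astype(np.float32); b=cv2.minAreaRect(q); print('plate',b)
f=(z>22)&(z<28)&(abs(d)<15)&(a>-100)&(a<-20); print('fence d',np.percentile(d[f],[2,50,98]))
f2=(z>22)&(z<28)&(d>-12)&(d<15)&(a>0)&(a<100); print('fence d',np.percentile(d[f2],[2,50,98]))
t=(z>29)&(z<35)&(d<-15)&(d>-95)&(a>100)&(a<135); print('stop a',np.percentile(a[t],[2,50,98]))
for c in('scene','side'):
    s=snapshot(c); cv2.imwrite('pics/%s9c.png'%c,cv2.resize(s['image'][130:260,220:420,::-1],None,fx=4,fy=4))
E
```

```text
world [485.2  88.8] tool shift cm [-0.49  0.01  0.04] tool y deg 76.88 tool d,a [-160.4   50.9]
plate ((-49.19277572631836, 44.20807647705078), (82.9929428100586, 134.12677001953125), 0.08426014333963394)
fence d [-9.61999418  1.43295327 10.18264335]
fence d [-9.86906619 -1.03428395  9.77810295]
stop a [110.87939996 114.0110187  121.03563845]
```

View pics/wrist9c.png

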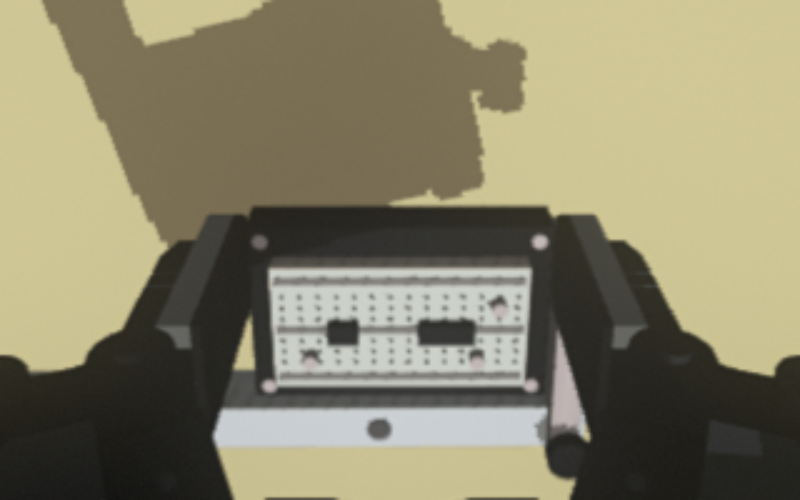

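View pics/side9c.png

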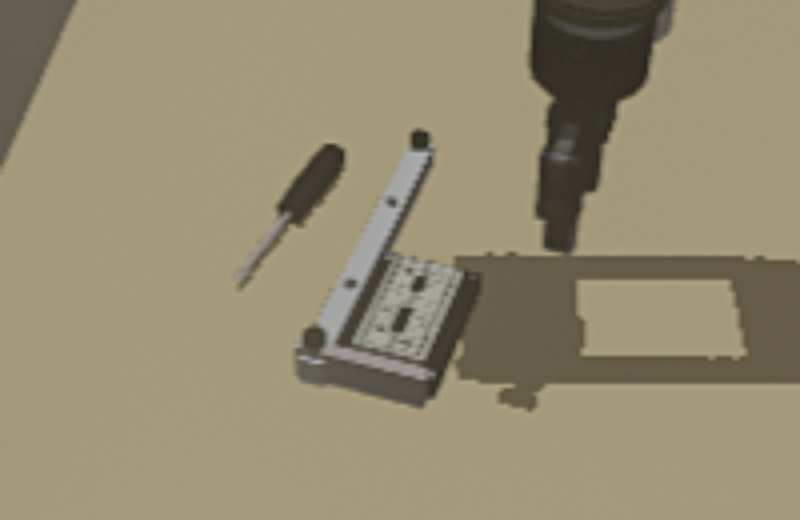

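Carrier looks flush with the fence in both views. The finger partly hides the gap at the stop, so I'll shift the camera to measure it.

>>> {"api": "drive_tool", "payload": {
  "moves": [-2,0,-2,0,0,0,-2,2,-2,0,0,0,-2,2,0,0,0,0,0,2,0,0,0,0,0,0,0,0,0,0,0,0,0,0,0,0]
}}

```text
time: 15.2
tool_pos: [457.5, 156.6, 201.9]
tcp_rot: [-149.3, 89.9, -162.3]
ft_force: [-0.3, -0.4, -0.1]
finger_gap: 60.2
```

```bash
python3 - <<'E'
from h import *
s,w=wshot('wrist10'); np.savez('wrist10.npz',w=w,img=s['image'])
cv2.imwrite('pics/wrist10c.png',cv2.resize(s['image'][120:320,160:420,::-1],None,fx=3,fy=3))
d=(w[...,:2]-P0)@n0;a=(w[...,:2]-P0)@u0;z=w[...,2]
for lo in(-85,-75,-60,-45,-30,-20):
    k=(abs(d-lo)<3)&(z>14)&(z<21)&(a<116)&(a>-30); k2=(abs(d-lo)<3)&(z>29)&(z<35)&(a>100)&(a<135)
    print(lo,'plate a',np.percentile(a[k],[1,99]).round(1),'stop',np.percentile(a[k2],[2,98]).round(1) if k2.sum()>3 else '')
for lo in(0,20,40,60,80,100):
    k=(abs(a-lo)<3)&(z>14)&(z<21)&(d>-110)&(d<-5); k2=(abs(a-lo)<3)&(z>23)&(z<28)&(d>-14)&(d<15)
    print(lo,'plate d',np.percentile(d[k],[1,99]).round(1),'fence',np.percentile(d[k2],[2,98]).round(1) if k2.sum()>3 else '')
E
```

```text
-85 plate a [ -7.7 113.8] stop [111.4 121.6]
-75 plate a [ 40.7 110.3] stop [111.4 121.7]
-60 plate a [100.7 110.3] stop [111.4 121.9]
-45 plate a [101.7 110.2] stop [111.4 122. ]
-30 plate a [101.6 110.2] stop [111.4 122.1]
-20 plate a [101.5 110.2] stop [111.4 122.2]
0 plate d [-90.  -85.7] fence Traceback (most recent call last):
  File "<stdin>", line 10, in <module>
    return _quantile_unchecked(
        a, q, axis, out, overwrite_input, method, keepdims, weights)
    return _ureduce(a,
                    func=_quantile_ureduce_func,
    ...<5 lines>...
                    overwrite_input=overwrite_input,
                    method=method)
    r = func(a, **kwargs)
    result = _quantile(arr,
                       quantiles=q,
    ...<2 lines>...
                       out=out,
                       weights=wgt)
    slices_having_nans = np.isnan(arr[-1, ...])
                                  ~~~^^^^^^^^^
IndexError: index -1 is out of bounds for axis 0 with size 0
```

View pics/wrist10c.png

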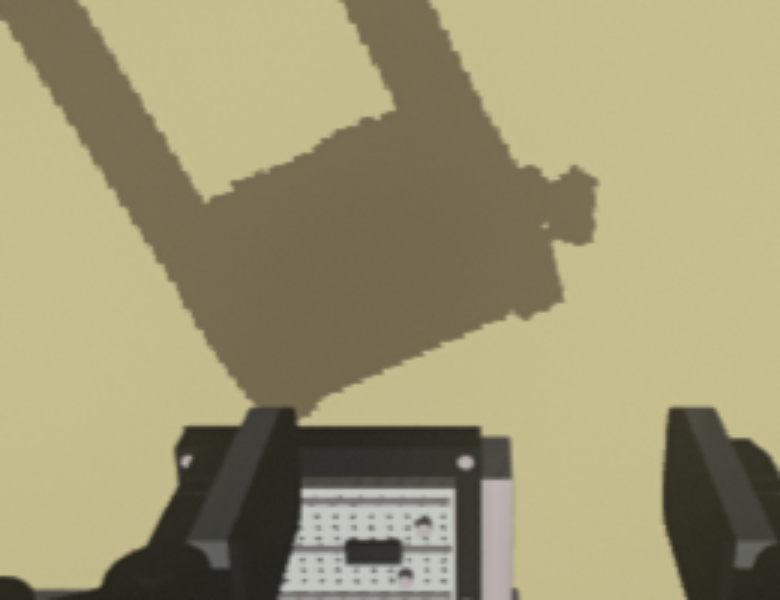

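The end-to-stop gap is about 1 mm and uniform. The near long edge is at d = -90 mm, which puts the centre at -50 mm. The robot is clear of everything, so I'm handing in.

```bash
python3 - <<'E'
from h import *
print(r.hand_in())
E
```

```text
the job is handed in; nothing more can be done
None
```

I pushed the carrier into the corner between the fence and the stop and handed the job in at about 15 s of the 51 s allowed. The hand-in gives no verdict.

I made three pushes with the finger tips low on the desk:
1. **Towards the fence:** the fingers spread on the near long side, stopping a few mm short of the fence.
2. **Along the fence:** two fingers on the free end, until contact with the stop gave a 15 N reaction.
3. **Against the fence:** the spread fingers on the near long side again, until the tool halted at about 17 N.

Last checks with the arm raised and touching nothing:
- **Stop:** the gap between the carrier's end and the stop is about 1 mm and the same along its width, so the carrier is parallel to within what I could measure.
- **Fence:** the near long edge measured 90 mm from the fence's centre line. That puts the carrier's centre at about -50 mm, the target value.
- **Bystanders:** the mug, jar and screwdriver were never touched. I judged that from the pictures and did not re-measure them at the end.
- **A check that failed:** the last script stopped on an error (no points in one slice) before finishing the list of fence-side gaps. The fence result therefore rests on the near edge, the contact force and the previous views.

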